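# Load the soil test tray

## Robot

A 6-joint arm with a two-finger parallel gripper is mounted at the origin on a cart in front of the work surface, level with it; the furniture and walls round the work are solid. World frame = base frame: x ahead of the robot, y to its left, z up, the work surface at z = 0. Lengths are in mm, angles in rad, forces in N, time in s.
With the tool pointing down it reaches from about 375 to 900 mm from the base axis. Payload 3.1 kg.
Tool frame: the origin (TCP) lies midway between the tips of the shut fingers; the grasp point (between the pads) lies 19 mm behind it; z points along the fingers, y is the line along which they close (so a half turn about z gives the same grasp; the last joint's range is limited). The gripper opens to 85 mm and grips with 20 to 120 N. Pads are 22 mm wide; open, the fingers measure 114 mm over their backs; the gripper's body (76 mm by 85 mm) begins 54 mm behind the grasp point. The pads swing forward as they close: fully open they stand 13 mm farther back than shut.
Start: joints at [1.117, 0.527, 1.433, -0, 1.181, -0.178], TCP at [170.157, 601.368, 201.81] pointing down, gripper open.
Joint ranges: [-3.08, 3.08], [-0.75, 2.2], [0.22, 2.44], [-1.43, 4.57], [0, 2.65], [-2.85, 2.85]. Speed limits (rad/s): [2.79, 2.79, 3.14, 3.14, 3.14, 3.14].

## Interface

Orientations are given as a unit quaternion [w, x, y, z].
In Python, from workcell import bot gives the robot as it stands.
- The arm moves only by the tool carry_out, never from a script. Its argument "increments" is one flat list of numbers, 5 for each row, row after row: the opening, from -1 (shut) to 1 (fully open), then the shift along the tool's x, y, z in m, then the turn about the tool's z in degrees. A call has 1 to 5 rows; each row is the pose to reach, as a shift and turn from the pose commanded when the call began, along the tool's axes at that moment; what a row does not reach only later rows make up. A row lasts 1/8 s, in which the tool goes at most 62.5 mm and 10.7 degrees, less where a joint would pass 70% of its speed; a pose out of reach is approached as far as the arm can. A call with a gripper value outside its range is refused whole. The fingers move at their own pace and stop on an object; the grip force is fixed at half the most. Time passes only in rows, so rows that repeat a pose let the fingers close. It gives the time, the measured TCP pose, the force, the opening and the grip force at its end, in the units of the state.
- bot.sense(): the state, without advancing time (a new reading comes with each control period).
- bot.snapshot(name): name is "side" or "top"; returns a dict with "frame" (400x640x3 uint8, red, green, blue), "z_map" (400x640 float32, mm along the optical axis (not along the pixel's ray), 0 where there is no reading), "fx", "fy", "cx", "cy" (pixels), "dist" ([k1, k2, p1, p2, k3] as OpenCV has them; the pictures are not rectified), "R" (3x3) and "t" (3): a world point X has camera coordinates R X + t. Camera axes: x right, y down, z forward; pixel columns grow to the right and rows downward; lengths in mm; the calibration is good to about 2 mm. A picture is of the moment at which its call begins.
- bot.job_done(): hands the job in; it is judged then, once.
The state is a dict: "t": time; "qpos": joint angles; "qd": joint speeds; "joint_efforts": joint torques, N m; "position": TCP position; "tcp_rot": TCP orientation; "force": force on the tool from outside, world axes, zero at the start; "moment": the same for the moment, N m; "width": finger opening in mm; "finger_force": force on a finger pad.
Only numpy, scipy, OpenCV 4.12 (cv2) and the standard library are available. Lean on these libraries where they do the work, as an engineer would, in place of code of your own. Each camera call takes 0.05 s, during which the arm holds its last target. There are 200 camera calls.

## Task

Gather the set for the soil test into the tray, from the lowest to the tallest so that nothing gets in the gripper's way: first the petri dish with soil, centred on the raised round stand, then the vial with soil in the small round well, then the big jar with soil in the large round well, and last the dropper bottle in the square well. Let go of each before fetching the next, keep everything upright and fully down in its place, and leave the empty jar and the small empty vial where they stand.

Things in the scene. Friction and masses are not known exactly. Their poses are not given: they have to be found in the camera images.
- soil_dish_center (a point): petri dish with soil: a flat brown disc with a clear rim, 60 mm across, 13 mm high, lying flat on the desk. Grasp across the rim. Its orientation about the vertical does not matter. This point is its centre, half-way up, z along its upright axis.
- soil_vial_center (a point): glass vial with soil in it and a red screw cap: 28 mm across, 72 mm high, standing on the desk; cap (26 mm across) on the top 14 mm, fixed. Its orientation about the vertical does not matter. This point is its centre, half-way up, z along its upright axis.
- soil_jar_center (a point): wide glass jar with dark soil in it and a white screw cap: 62 mm across, 82 mm high, standing; cap (57 mm across) on the top 11 to 16 mm, fixed. Its orientation about the vertical does not matter. This point is its centre, half-way up, z along its upright axis.
- reagent_bottle_center (a point): brown dropper bottle with a black rubber bulb on top, 34 mm across, 102 mm high, standing; the straight body is 60 mm high below the shoulder, grasp it there. Its orientation about the vertical does not matter. This point is its centre, half-way up, z along its upright axis.
- empty_jar_center (a point): LOOK-ALIKE, leave it: wide empty clear glass jar with a blue screw cap, 58 mm across, 70 mm high, standing. Its orientation about the vertical does not matter. This point is its centre, half-way up, z along its upright axis.
- empty_vial_center (a point): LOOK-ALIKE, leave it: small empty glass vial with a black screw cap, 22 mm across, 48 mm high, standing. Its orientation about the vertical does not matter. This point is its centre, half-way up, z along its upright axis.
- dish_place (a point): place of the soil dish: one of four square plastic modules, 98 mm across, set 2 by 2 (100 mm pitch) in a dark tray, all fixed, sides along this frame's x and y; which is in which quarter changes. This one is a thin grey plate carrying a raised white round stand 44 mm across and 16 mm high, smaller than the dish, without a lip. This point is the centre of the stand's flat top, 24 mm above the desk.
- vial_place (a point): place of the soil vial: one of four square plastic modules, 98 mm across, set 2 by 2 (100 mm pitch) in a dark tray, all fixed, sides along this frame's x and y; which is in which quarter changes. This one is a white block that has a small round well with a dark floor, 46 mm across, 12 mm deep. This point is the centre of the well's floor, 8 mm above the desk; the rim is 20 mm above the desk.
- jar_place (a point): place of the soil jar: one of four square plastic modules, 98 mm across, set 2 by 2 (100 mm pitch) in a dark tray, all fixed, sides along this frame's x and y; which is in which quarter changes. This one is a white block that has a large round well with a dark floor, 80 mm across, 12 mm deep. This point is the centre of the well's floor, 8 mm above the desk; the rim is 20 mm above the desk.
- bottle_place (a point): place of the dropper bottle: one of four square plastic modules, 98 mm across, set 2 by 2 (100 mm pitch) in a dark tray, all fixed, sides along this frame's x and y; which is in which quarter changes. This one is a white block that has a square well with a dark floor, 54 mm across, 12 mm deep. This point is the centre of the well's floor, 8 mm above the desk; the rim is 20 mm above the desk.
There are look-alikes about, which are no part of the job. What is shaped like the part that bears soil_jar_center but purple, red or turquoise is not meant.

How it is judged:
By the outcome, as a careful person would: the job done as asked, in the order asked, and still so for the second after the job is handed in, with the robot touching nothing.
It also fails if it takes over 128 s, if anything falls off the work surface, if the arm or the gripper's body presses on something with over 40 N, if the wrist force passes 120 N, or if a joint passes its speed limit or range.

## Working session

There is one attempt and no reset: what is moved stays moved. The work goes in short steps, Python scripts to look and compute and a tool call to move; the robot and the scene stay as the last step left them, time stands still between calls to the robot, and variables do not carry over. Pictures are saved under pics/ and viewed, at most 14 in all, crops included, and the job is handed in when it is done.

Besides the shell and the picture viewer there is one more tool, called after "Call:" by a JSON object that holds its "fn" and its "kwargs", one argument or row to a line. carry_out: Moves the arm, as the interface text tells. Its arguments: {"type":"object","properties":{"increments":{"type":"array"}},"required":["increments"]}

```bash
mkdir -p pics; cat > h.py <<'E'
import numpy as np, cv2
from workcell import bot
def snap(n):
    s=bot.snapshot(n); s['K']=np.array([[s['fx'],0,s['cx']],[0,s['fy'],s['cy']],[0,0,1.]]); s['D']=np.array(s['dist'],float); s['R']=np.array(s['R']); s['t']=np.array(s['t']).ravel(); return s
def ray(s,u,v):
    p=cv2.undistortPoints(np.array([[[u,v]]],float),s['K'],s['D'])[0,0]
    return -s['R'].T@s['t'], s['R'].T@np.array([p[0],p[1],1])
def onplane(s,u,v,z):
    o,d=ray(s,u,v); return o+d*(z-o[2])/d[2]
def depthpt(s,u,v):
    o,d=ray(s,u,v); return o+d*s['z_map'][int(v),int(u)]
def cloud(s):
    v,u=np.mgrid[0:400,0:640]; p=cv2.undistortPoints(np.stack([u.ravel(),v.ravel()],1).astype(float)[:,None],s['K'],s['D'])[:,0]
    d=np.c_[p,np.ones(len(p))]*s['z_map'].reshape(-1,1)
    return ((d-s['t'])@s['R']).reshape(400,640,3)
def save(s,f): cv2.imwrite('pics/'+f,s['frame'][:,:,::-1])
E
python3 - <<'E'
from h import *
np.set_printoptions(precision=2,suppress=True)
for n in('side','top'):
    s=snap(n); save(s,n+'0.png'); print(n,-s['R'].T@s['t'],s['R'][2],s['fx'])
st=bot.sense(); print(st['tcp_rot'],st['position'],st['width'],st['t'])
E
```

```text
side [-501.24 -250.28 1246.94] [ 0.67  0.14 -0.72] 442.21018920215676
top [ 355.79   -7.98 1339.79] [ 0.16  0.01 -0.99] 470.22906684585354
[-0.    0.14  0.99 -0.  ] [169.87 600.76 200.92] 85.62308524341091 0.1
```

View pics/side0.png

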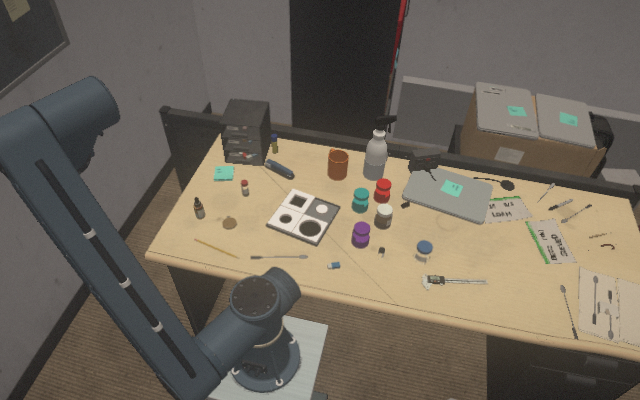

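View pics/top0.png

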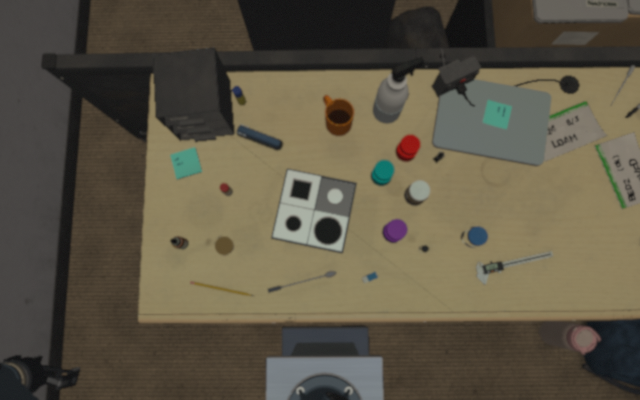

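The pictures show these candidates:
- **Dish:** top (224,245), side (230,222).
- **Vial with red cap:** top (225,188), side (245,187). The other small vials are black-capped at top (424,248) and a dark one at top (238,95).
- **White-capped jar:** top (418,191), side (384,215). Its look-alikes are teal (383,172), red (408,147), purple (395,230) and the blue-capped empty jar (477,236).
- **Bottle:** top (179,242), side (199,208).
- **Tray:** top (314,210). Clockwise from upper left in the top view, its modules are the square well, the stand, the large well and the small well.

I'll confirm these in one enlarged crop and measure them.

```bash
python3 - <<'E'
from h import *
np.set_printoptions(precision=1,suppress=True)
S={n:snap(n) for n in('side','top')}
def crop(n,u,v,w=30,h=30):
    return cv2.resize(np.ascontiguousarray(S[n]['frame'][v-h:v+h,u-w:u+w,::-1]),(196,196),interpolation=cv2.INTER_CUBIC)
r1=np.hstack([crop('side',*p) for p in[(230,222),(245,187),(384,215),(199,208)]])
r2=np.hstack([crop('side',*p) for p in[(424,250),(382,251),(272,145)]]+[crop('side',303,217,40,40)])
r3=np.hstack([crop('top',*p) for p in[(224,245),(225,188),(418,191),(179,242)]])
cv2.imwrite('pics/crops.png',np.vstack([r1,r2,r3]))
for n in S:
    c=cloud(S[n])
    P={'side':dict(dish=(230,223),vial=(245,187),jar=(384,215),bottle=(199,208),tray=(303,217)),'top':dict(dish=(224,245),vial=(225,188),jar=(418,191),bottle=(179,242),tray=(314,210))}[n]
    for k,(u,v) in P.items():
        w=45 if k=='tray' else 16
        q=c[v-w:v+w,u-w:u+w].reshape(-1,3); 
        desk=np.median(q[np.abs(q[:,2])<15],0)[2] if k!='tray' else 0
        lo=5 if k in('dish','tray') else 20
        q=q[(q[:,2]>lo)&(q[:,2]<130)]
        if len(q): print(n,k,'desk',round(float(desk),1),'n',len(q),'min',q.min(0),'max',q.max(0),'med',np.median(q,0))
E
```

```text
side dish desk 0.7 n 124 min [385.3 199.8   5. ] max [535.7 344.   14.8] med [460.2 281.1   6.6]
side vial desk 1.1 n 78 min [595.7 259.4  20.1] max [680.4 364.3  76.2] med [605.3 272.9  56.5]
side jar desk 1.7 n 363 min [ 484.9 -296.2   20.1] max [ 706.7 -201.1   91.3] med [ 586.9 -263.9   71.6]
side bottle desk 0.6 n 147 min [445.4 379.6  21.3] max [476.1 414.1 102.3] med [456.6 394.3  57.3]
side tray desk 0.0 n 3047 min [ 326.5 -165.7    5. ] max [818.  259.9  54.7] med [555.9  22.2  14.1]
top dish desk 0.4 n 136 min [425.4 239.2   5. ] max [494.1 324.5  15.4] med [456.9 281.9   6.7]
top vial desk -0.6 n 88 min [599.3 260.5  20.7] max [626.1 286.6  79.5] med [610.7 271.7  70. ]
top jar desk -0.2 n 470 min [ 566.7 -292.8   20.4] max [ 623.9 -233.5   88.3] med [ 593.3 -260.    80.3]
top bottle desk -0.5 n 170 min [446.9 382.3  20.1] max [479.7 414.9 104.8] med [461.6 393.5  60.7]
top tray desk 0.0 n 4957 min [ 428.5 -103.1    5. ] max [687.6 152.7  33. ] med [552.1  27.5  15.8]
```

View pics/crops.png

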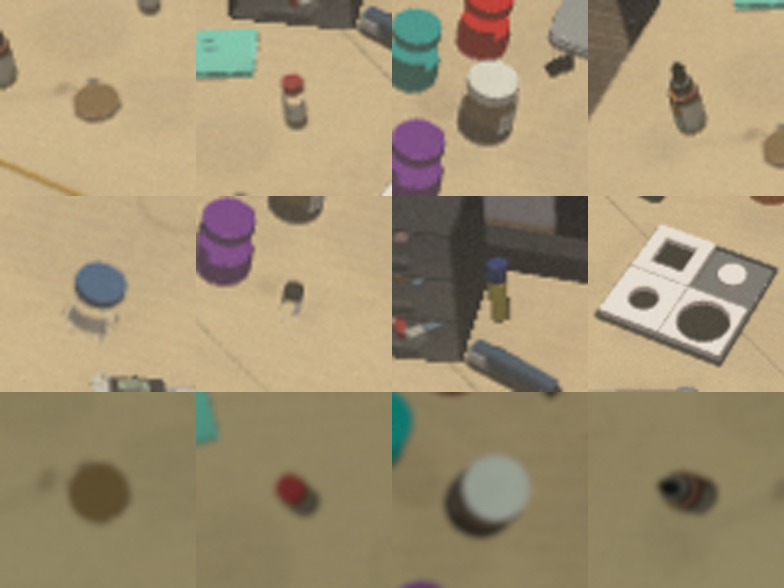

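The crop confirms the four parts. The dish is a flat brown disc and the vial has a red cap with soil in it. The jar has a white cap and dark soil, and the bottle is the brown dropper. The blue-capped jar, the black-capped vial, and the teal, red and purple jars are look-alikes. Next I'll take precise positions.

```bash
cat > m.py <<'E'
from h import *
np.set_printoptions(precision=1,suppress=True)
def blob(s,m,u,v,r):
    b=np.zeros((400,640),np.uint8); b[v-r:v+r,u-r:u+r]=m[v-r:v+r,u-r:u+r]
    n,l,st,c=cv2.connectedComponentsWithStats(b); i=1+np.argmax(st[1:,4]); return c[i],st[i,4]
def tri(a,b):
    (o1,d1),(o2,d2)=a,b; d1=d1/np.linalg.norm(d1); d2=d2/np.linalg.norm(d2)
    A=np.c_[d1,-d2]; x=np.linalg.lstsq(A,o2-o1,rcond=None)[0]; p,q=o1+d1*x[0],o2+d2*x[1]; return (p+q)/2,np.linalg.norm(p-q)
def masks(s):
    h=cv2.cvtColor(s['frame'],cv2.COLOR_RGB2HSV).astype(int); H,S_,V=h[...,0],h[...,1],h[...,2]
    return dict(red=((H<8)|(H>170))&(S_>100)&(V>60), white=(S_<50)&(V>135), brown=(H>8)&(H<25)&(S_>90)&(V<135), H=H,S=S_,V=V)
E
python3 - <<'E'
from m import *
S={n:snap(n) for n in('side','top')}; M={n:masks(S[n]) for n in S}
for n,(u,v) in dict(side=(230,223),top=(224,245)).items(): print('dishpx',n,[ (M[n][k][v,u]) for k in'HSV'],'desk',[M[n][k][v+18,u] for k in'HSV'])
def go(name,key,ps,pt,r):
    out={}
    for n,p in(('side',ps),('top',pt)):
        m=M[n][key] if isinstance(key,str) else key(M[n],n)
        out[n]=blob(S[n],m.astype(np.uint8),*p,r)
    P,e=tri(ray(S['side'],*out['side'][0]),ray(S['top'],*out['top'][0]))
    print(name,'tri',P,'gap',round(e,1),out); return out,P
o,P=go('vialcap','red',(244,183),(225,188),12); print([onplane(S[n],*o[n][0],66) for n in o])
o,P=go('jarcap','white',(384,210),(418,191),16); print([onplane(S[n],*o[n][0],80) for n in o])
def dk(m,n):
    u,v=dict(side=(230,223),top=(224,245))[n]; return (abs(m['V']-m['V'][v,u])<(m['V'][v+18,u]-m['V'][v,u])*.5)
o,P=go('dish',dk,(230,223),(224,245),13); print([onplane(S[n],*o[n][0],7) for n in o])
o,P=go('stand',lambda m,n:m['V']>(150 if n=='side' else 125),(321,209),(335,196),9)
print([onplane(S[n],*o[n][0],24) for n in o])
for nm,ps,pt in(('sq',(298,201),(301,189)),('big',(311,228),(328,231)),('small',(286,219),(293,223))):
    o,P=go(nm,lambda m,n:m['V']<90,ps,pt,20 if nm=='big' else 14); print([onplane(S[n],*o[n][0],14) for n in o])
# well heights from depth
c=cloud(S['top'])
for nm,(u,v) in dict(sq=(301,189),big=(328,231),small=(293,223),stand=(335,196)).items(): print(nm,'z',np.median(c[v-2:v+3,u-2:u+3].reshape(-1,3),0))
q=c.reshape(-1,3)
for nm,a in dict(teal=(383,172),purple=(395,230)).items():
    print(nm,c[a[1],a[0]])
for n in S:   # bottle axis from depth points of body
    q=cloud(S[n]).reshape(-1,3); q=q[(abs(q[:,0]-460)<35)&(abs(q[:,1]-398)<30)]
    for a,b in((15,55),(85,106)):
        w=q[(q[:,2]>a)&(q[:,2]<b)]; print('bottle',n,a,b,len(w),np.percentile(w,[3,97],0) if len(w) else'', w.max(0))
# tray outline from tops
q=c.reshape(-1,3); w=q[(q[:,2]>11)&(q[:,2]<28)&(abs(q[:,0]-556)<140)&(abs(q[:,1]-25)<140)]
print('trayrect',cv2.minAreaRect(w[:,:2].astype(np.float32)))
# purer tray mask: white/grey low saturation
m=(M['top']['S']<60)&(M['top']['V']>0); b=np.zeros((400,640),np.uint8); b[160:260,260:370]=m[160:260,260:370]
b=cv2.morphologyEx(b,cv2.MORPH_CLOSE,np.ones((25,25)))
ct=max(cv2.findContours(b,0,2)[0],key=cv2.contourArea); W=np.array([onplane(S['top'],*p[0],18)[:2] for p in ct],np.float32); print('trayimg',cv2.minAreaRect(W))
R=cv2.Rodrigues
st=bot.sense(); from scipy.spatial.transform import Rotation as Ro
w,x,y,z=st['tcp_rot']; print(Ro.from_quat([x,y,z,w]).as_matrix().round(3))
E
```

```text
dishpx side [np.int64(17), np.int64(102), np.int64(143)] desk [np.int64(20), np.int64(80), np.int64(202)]
dishpx top [np.int64(20), np.int64(126), np.int64(93)] desk [np.int64(23), np.int64(82), np.int64(143)]
vialcap tri [609.7 271.3  74.4] gap 0.4 {'side': (array([243.9, 181.9]), np.int32(22)), 'top': (array([223.8, 187.5]), np.int32(53))}
[array([617.7, 274.9,  66. ]), array([611.4, 273.4,  66. ])]
jarcap tri [ 597.8 -265.2   81.2] gap 0.6 {'side': (array([384.5, 209.1]), np.int32(143)), 'top': (array([419.8, 189.4]), np.int32(301))}
[array([ 599. , -265.4,   80. ]), array([ 597.9, -265.1,   80. ])]
dish tri [456.1 281.6   6. ] gap 1.3 {'side': (array([229., 223.]), np.int32(151)), 'top': (array([223.8, 245.3]), np.int32(278))}
[array([455.4, 280.5,   7. ]), array([455.9, 282. ,   7. ])]
stand tri [592.  -35.   28.3] gap 2.4 {'side': (array([321.5, 208.4]), np.int32(91)), 'top': (array([334.6, 195.9]), np.int32(192))}
[array([596.2, -35.4,  24. ]), array([592.4, -33.9,  24. ])]
sq tri [613.7  62.2  19.8] gap 2.5 {'side': (array([297.9, 201.1]), np.int32(85)), 'top': (array([300.4,
[... 546 characters left out ...]
  8.3]
stand z [591.5 -35.1  24.8]
teal [ 647.4 -166.3   80.8]
purple [ 487.2 -193.1   85.3]
bottle side 15 55 76 [[445.5 380.5  17. ]
 [469.1 411.   53.4]] [472.8 412.2  54.8]
bottle side 85 106 17 [[456.1 391.7  85.9]
 [468.  405.1 100.2]] [469.  406.9 100.2]
bottle top 15 55 64 [[447.3 382.8  17.1]
 [477.4 409.4  54.1]] [479.6 415.5  54.8]
bottle top 85 106 28 [[459.  393.6  88.7]
 [469.7 407.  103.3]] [469.9 408.3 103.3]
trayrect ((555.6675415039062, 24.62828826904297), (207.6546630859375, 208.1146697998047), 77.78821563720703)
trayimg ((553.950927734375, 25.44556427001953), (207.17530822753906, 207.5643310546875), 77.80035400390625)
[[-1.   0.3 -0. ]
 [ 0.3  1.  -0. ]
 [ 0.  -0.  -1. ]]
```

```bash
cat > plan.py <<'E'
from h import *
from scipy.spatial.transform import Rotation as Ro
np.set_printoptions(precision=1,suppress=True)
def tool(d,st=None):
    w,x,y,z=(st or bot.sense())['tcp_rot']; return Ro.from_quat([x,y,z,w]).as_matrix().T@np.array(d,float)
def rep():
    s=bot.sense(); print('t',s['t'],'pos',s['position'],'w',s['width'],'ff',s['finger_force'],'F',s['force'])
E
python3 - <<'E'
from plan import *
rep()
L=[('start',170.2,601.4),('dish',456,281.5),('stand',593,-34.5),('vial',611,273),('small',516.7,84.7),('jar',597.5,-264.8),('big',495.5,-13.3),('bottle',463,398),('sq',614.5,63.3)]
for a,b in zip(L,L[1:]): print(a[0],b[0],tool([b[1]-a[1],b[2]-a[2],0]))
E
```

```text
t 0.3 pos [170.1 601.1 201.4] w 85.57293667332944 ff 0.0 F [ 0.3 -0.4 -0. ]
start dish [-362.1 -230.     0.1]
dish stand [-217.9 -266.8    0.2]
stand vial [ 66.4 300.8  -0.2]
vial small [  39.5 -206.9    0.2]
small jar [-172.9 -314.3    0.2]
jar big [166.6 214.2  -0.1]
big bottle [143.3 386.9  -0.3]
bottle sq [-236.9 -280.8    0.2]
```

Call:
{"fn": "carry_out", "kwargs": {
  "increments": [1, -0.05, -0.032, 0.01, 0, 1, -0.1, -0.064, 0.02, 0, 1, -0.15, -0.095, 0.03, 0, 1, -0.2, -0.127, 0.04, 0, 1, -0.25, -0.159, 0.05, 0]
}}

```text
t: 0.92
position: [368.7, 379.0, 151.7]
tcp_rot: [0.0, 0.137, 0.991, 0.0]
force: [0.8, 0.7, -0.1]
width: 85.0
finger_force: 0.0
```

Call:
{"fn": "carry_out", "kwargs": {
  "increments": [1, -0.04, -0.025, 0.02, 0, 1, -0.08, -0.05, 0.04, 0, 1, -0.112, -0.071, 0.06, 0, 1, -0.112, -0.071, 0.06, 0, 1, -0.112, -0.071, 0.06, 0]
}}

```text
t: 1.55
position: [455.6, 281.7, 91.9]
tcp_rot: [-0.0, 0.138, 0.99, 0.0]
force: [0.3, -0.5, 0.7]
width: 85.4
finger_force: 0.0
```

```bash
python3 - <<'E'
from plan import *
rep(); s=snap('top'); save(s,'t1.png'); S=snap('side'); cv2.imwrite('pics/a1.png',np.hstack([cv2.resize(np.ascontiguousarray(k['frame'][v-50:v+50,u-50:u+50,::-1]),(400,400)) for k,u,v in((s,224,245),(S,230,215))]))
st=bot.sense(); w=st['tcp_rot']; print(w); p=st['position']; print(tool([456-p[0],281.5-p[1],0]))
E
```

```text
t 1.55 pos [455.6 281.7  91.9] w 85.38775808002714 ff 0.0 F [ 0.3 -0.5  0.7]
[0.  0.1 1.  0. ]
[-0.9 -0.7 -0. ]
```

View pics/a1.png

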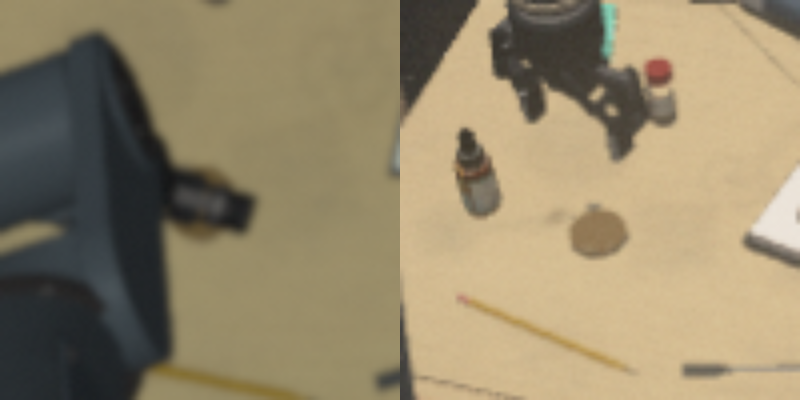

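The side crop shows the gripper open above the dish, which is at crop (598,232). The top view shows the fingers over the dish. Descending.

Call:
{"fn": "carry_out", "kwargs": {
  "increments": [1, 0, 0, 0.05, 0, 1, 0, 0, 0.075, 0, 1, 0, 0, 0.085, 0, 1, 0, 0, 0.093, 0, 1, 0, 0, 0.093, 0]
}}

```text
t: 2.28
position: [456.0, 281.9, -0.8]
tcp_rot: [0.0, 0.137, 0.991, 0.0]
force: [0.1, 0.4, 0.0]
width: 84.9
finger_force: 0.0
```

Call:
{"fn": "carry_out", "kwargs": {
  "increments": [0, 0, 0, 0, 0, -0.2, 0, 0, 0, 0, -0.5, 0, 0, 0, 0, -0.5, 0, 0, 0, 0, -0.5, 0, 0, 0, 0]
}}

```text
t: 2.9
position: [455.9, 281.5, -1.1]
tcp_rot: [0.0, 0.137, 0.991, 0.0]
force: [-0.1, -0.3, 0.3]
width: 21.4
finger_force: 0.0
```

```bash
python3 - <<'E'
from plan import *
rep(); s=snap('top'); S=snap('side'); cv2.imwrite('pics/a2.png',np.hstack([cv2.resize(np.ascontiguousarray(k['frame'][v-40:v+40,u-40:u+40,::-1]),(400,400),interpolation=cv2.INTER_CUBIC) for k,u,v in((s,224,245),(S,230,215))]))
c=cloud(S)
for v in range(190,232,3): print(v,[tuple(int(round(float(x))) for x in c[v,u]) for u in (220,225,230,235,240)])
E
```

```text
t 2.9 pos [455.9 281.5  -1.1] w 21.418115837248976 ff 0.0 F [-0.1 -0.3  0.3]
190 [(424, 273, 212), (436, 262, 202), (442, 246, 201), (623, 320, 6), (629, 302, 4)]
193 [(422, 275, 199), (426, 258, 199), (442, 249, 186), (616, 319, -4), (613, 296, 4)]
196 [(422, 277, 184), (426, 260, 185), (438, 248, 175), (596, 310, 1), (600, 291, 2)]
199 [(422, 279, 169), (422, 260, 174), (440, 251, 159), (582, 306, -1), (589, 288, -3)]
202 [(441, 292, 131), (440, 272, 138), (437, 252, 146), (568, 300, -1), (574, 282, -3)]
205 [(444, 296, 112), (435, 272, 128), (436, 253, 132), (439, 236, 134), (449, 222, 126)]
208 [(444, 299, 95), (465, 291, 75), (454, 265, 95), (443, 240, 113), (441, 220, 120)]
211 [(449, 304, 73), (462, 291, 62), (444, 261, 91), (433, 236, 109), (527, 265, 1)]
214 [(496, 334, -3), (456, 290, 53), (440, 262, 78), (427, 235, 100), (512, 259, 1)]
217 [(482, 328, -3), (457, 293, 35), (442, 265, 59), (497, 274, -4), (501, 255, -3)]
220 [(463, 319, 4), (469, 302, 2), (441, 266, 44), (476, 265, 5), (481, 247, 5)]
223 [(450, 315, 3), (453, 296, 5), (456, 277, 7), (-501, -250, 1247), (469, 243, 2)]
226 [(439, 311, -1), (439, 290, 6), (447, 274, 1), (455, 258, -3), (457, 239, 1)]
229 [(424, 304, 2), (430, 287, 0), (433, 269, 2), (440, 252, -1), (444, 235, -1)]
```

View pics/a2.png

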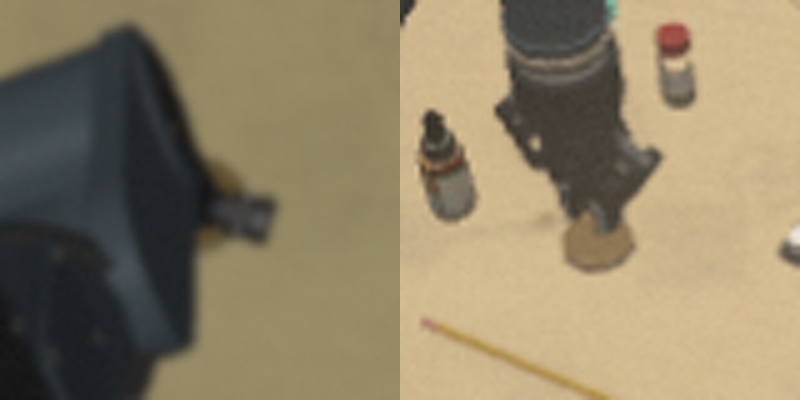

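The top and side crops show the fingers closed above the dish, which hasn't moved, so the tips passed over the rim. I'll lift, open a little wider than the dish, and feel my way down.

Call:
{"fn": "carry_out", "kwargs": {
  "increments": [-0.5, 0, 0, -0.03, 0, 0.7, 0, 0, -0.03, 0, 0.7, 0, 0, -0.03, 0, 0.7, 0, 0, -0.03, 0, 0.7, 0, 0, -0.03, 0]
}}

```text
t: 3.62
position: [455.4, 281.3, 28.1]
tcp_rot: [-0.001, 0.137, 0.991, -0.0]
force: [0.0, -0.1, -0.1]
width: 72.5
finger_force: 0.0
```

Call:
{"fn": "carry_out", "kwargs": {
  "increments": [0.7, 0, 0, 0.025, 0, 0.7, 0, 0, 0.03, 0, 0.7, 0, 0, 0.032, 0, 0.7, 0, 0, 0.034, 0, 0.7, 0, 0, 0.034, 0]
}}

```text
t: 4.25
position: [456.1, 281.6, -4.8]
tcp_rot: [0.0, 0.137, 0.991, 0.0]
force: [-0.4, -0.5, 0.2]
width: 72.5
finger_force: 0.0
```

```bash
python3 - <<'E'
from plan import *
rep(); S=snap('side'); cv2.imwrite('pics/a3.png',np.hstack([cv2.resize(np.ascontiguousarray(k['frame'][v-40:v+40,u-40:u+40,::-1]),(400,400),interpolation=cv2.INTER_CUBIC) for k,u,v in((S,230,215),)]))
E
```

```text
t 4.25 pos [456.1 281.6  -4.8] w 72.4605306439288 ff 0.0 F [-0.4 -0.5  0.2]
```

View pics/a3.png

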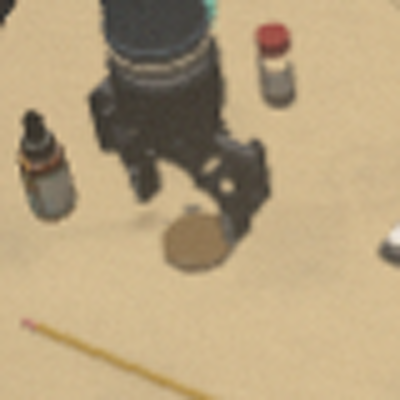

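Call:
{"fn": "carry_out", "kwargs": {
  "increments": [0.7, 0, 0, 0.001, 0, 0.7, 0, 0, 0.002, 0, 0.7, 0, 0, 0.003, 0, 0.7, 0, 0, 0.004, 0, 0.7, 0, 0, 0.004, 0]
}}

```text
t: 4.92
position: [455.8, 281.4, -9.3]
tcp_rot: [-0.0, 0.137, 0.991, -0.0]
force: [0.3, 1.1, -0.6]
width: 72.5
finger_force: 0.0
```

```bash
python3 - <<'E'
from plan import *
rep(); S=snap('side')
for (u,v),(x,y) in (((219,214.5),(467,320)),((236.5,223),(445,244))):
    o,d=ray(S,u,v); k=((np.array([x,y])-o[:2])@d[:2])/(d[:2]@d[:2]); print(o+k*d,'exp',x,y)
c=cloud(S).reshape(-1,3); st=bot.sense()
q=c-np.array(st['position']); w,x,y,z=st['tcp_rot']; q=q@Ro.from_quat([x,y,z,w]).as_matrix()
for a,b in((-60,-34),(34,60)):
    m=(abs(q[:,0])<16)&(q[:,1]>a)&(q[:,1]<b)&(q[:,2]<-3)&(q[:,2]>-40); print(m.sum(), (-np.sort(-q[m,2]))[:12])
E
```

```text
t 4.925 pos [455.8 281.4  -9.3] w 72.5224510474796 ff 0.0 F [ 0.3  1.1 -0.6]
[466.5 320.9  30.5] exp 467 320
[444.7 244.7  29.6] exp 445 244
46 [-3.8 -4.1 -4.6 -5.5 -5.6 -5.7 -5.7 -5.7 -6.4 -6.8 -7.1 -7.2]
43 [-4.6 -5.4 -5.6 -5.9 -6.  -6.1 -6.4 -6.5 -6.6 -6.7 -6.9 -7.6]
```

Call:
{"fn": "carry_out", "kwargs": {
  "increments": [0.7, 0, 0, 0.001, 0, 0.7, 0, 0, 0.002, 0, 0.7, 0, 0, 0.003, 0, 0.7, 0, 0, 0.003, 0, 0.7, 0, 0, 0.003, 0]
}}

```text
t: 5.6
position: [455.8, 281.5, -12.2]
tcp_rot: [0.0, 0.137, 0.991, -0.0]
force: [0.5, 0.4, 0.1]
width: 72.4
finger_force: 0.0
```

```bash
python3 - <<'E'
from plan import *
rep(); S=snap('side'); cv2.imwrite('pics/a4.png',cv2.resize(np.ascontiguousarray(S['frame'][195:240,205:255,::-1]),(800,600)[:2] and (660,594),interpolation=cv2.INTER_CUBIC))
E
```

```text
t 5.6 pos [455.8 281.5 -12.2] w 72.44671627757313 ff 0.0 F [0.5 0.4 0.1]
```

View pics/a4.png

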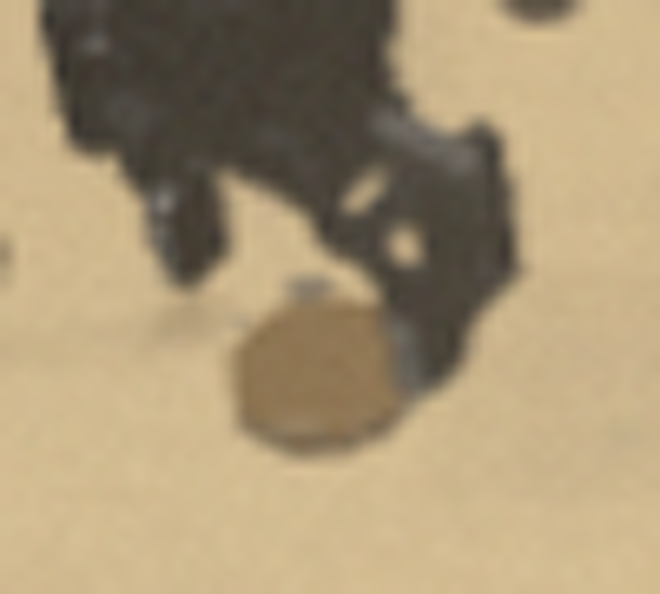

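The left tip is at about side (219,216) with its shadow well below it, and the right tip is at (237,224). The fingertips are still clearly above the desk, so I keep feeling down.

Call:
{"fn": "carry_out", "kwargs": {
  "increments": [0.7, 0, 0, 0.001, 0, 0.7, 0, 0, 0.002, 0, 0.7, 0, 0, 0.003, 0, 0.7, 0, 0, 0.003, 0]
}}

```text
t: 6.15
position: [455.7, 281.4, -15.3]
tcp_rot: [-0.0, 0.137, 0.991, -0.0]
force: [1.1, 0.1, -0.2]
width: 72.7
finger_force: 0.0
```

```bash
python3 - <<'E'
from plan import *
rep(); print(bot.sense()['joint_efforts'],bot.sense()['qpos'])
S=snap('side'); m=masks=None
g=cv2.cvtColor(S['frame'],cv2.COLOR_RGB2GRAY)
# lowest dark pixel per column near the fingers
for u in range(214,224): 
    v=np.where(g[195:222,u]<95)[0]; print(u, 195+v.max() if len(v) else None,end=' | ')
for u in range(232,245):
    v=np.where(g[195:235,u]<95)[0]; print(u, 195+v.max() if len(v) else None,end=' | ')
for (u,v),(x,y) in (((219,216.5),(467,320)),((237,224.5),(445,244))):
    o,d=ray(S,u,v); k=((np.array([x,y])-o[:2])@d[:2])/(d[:2]@d[:2]); print(o+k*d,'exp',x,y)
E
```

```text
t 6.15 pos [455.7 281.4 -15.3] w 72.68300577440017 ff 0.0 F [ 1.1  0.1 -0.2]
[ -0.  -42.7  -6.7  -0.   -0.    0. ] [ 0.3  0.8  1.8 -0.   0.6 -1. ]
214 207 | 215 209 | 216 210 | 217 214 | 218 215 | 219 216 | 220 215 | 221 214 | 222 208 | 223 208 | 232 214 | 233 216 | 234 218 | 235 219 | 236 223 | 237 224 | 238 223 | 239 222 | 240 219 | 241 218 | 242 217 | 243 216 | 244 None | [465.7 322.2  19.9] exp 467 320
[445.1 243.9  21. ] exp 445 244
```

Call:
{"fn": "carry_out", "kwargs": {
  "increments": [0.7, 0, 0, 0.001, 0, 0.7, 0, 0, 0.002, 0, 0.7, 0, 0, 0.003, 0, 0.7, 0, 0, 0.004, 0, 0.7, 0, 0, 0.004, 0]
}}

```text
t: 6.82
position: [455.8, 281.4, -19.3]
tcp_rot: [-0.0, 0.137, 0.991, -0.0]
force: [-0.3, 0.1, 0.3]
width: 72.8
finger_force: 0.0
```

```bash
cat > tip.py <<'E'
from plan import *
def tips(S,half):
    st=bot.sense(); p=np.array(st['position']); w,x,y,z=st['tcp_rot']; Y=Ro.from_quat([x,y,z,w]).as_matrix()[:,1]
    for sg in(1,-1):
        x,y=(p+sg*half*Y)[:2]; best=[]
        g=cv2.cvtColor(S['frame'],cv2.COLOR_RGB2GRAY)
        for zz in np.arange(-10,90,.5):
            uv=cv2.projectPoints(np.array([[x,y,zz]]),cv2.Rodrigues(S['R'])[0],S['t'],S['K'],S['D'])[0].ravel(); best.append((zz,g[int(round(uv[1])),int(round(uv[0]))]))
        print(sg,[int(b[1]) for b in best[::4]])
E
python3 - <<'E'
from tip import *
rep(); tips(snap('side'),40)
E
```

```text
t 6.825 pos [455.8 281.4 -19.3] w 72.8034926755224 ff 0.0 F [-0.3  0.1  0.3]
1 [181, 181, 181, 181, 171, 171, 171, 165, 165, 165, 142, 142, 101, 101, 101, 73, 73, 73, 64, 64, 64, 62, 62, 62, 67, 67, 63, 63, 63, 63, 63, 78, 71, 71, 65, 65, 65, 65, 65, 65, 64, 64, 66, 66, 65, 70, 70, 70, 98, 98]
-1 [183, 183, 186, 186, 186, 184, 184, 184, 184, 184, 184, 166, 142, 97, 97, 97, 76, 76, 76, 78, 78, 78, 73, 73, 73, 70, 70, 69, 70, 70, 69, 69, 69, 69, 69, 72, 72, 72, 96, 96, 96, 136, 136, 136, 157, 157, 110, 110, 110, 78]
```

Call:
{"fn": "carry_out", "kwargs": {
  "increments": [0.7, 0, 0, 0.001, 0, 0.7, 0, 0, 0.002, 0, 0.7, 0, 0, 0.003, 0, 0.7, 0, 0, 0.004, 0, 0.7, 0, 0, 0.004, 0]
}}

```text
t: 7.5
position: [455.8, 281.4, -23.3]
tcp_rot: [-0.0, 0.137, 0.991, -0.0]
force: [-0.2, -0.2, -0.7]
width: 72.5
finger_force: 0.0
```

Call:
{"fn": "carry_out", "kwargs": {
  "increments": [0.7, 0, 0, 0.001, 0, 0.7, 0, 0, 0.002, 0, 0.7, 0, 0, 0.002, 0, 0.7, 0, 0, 0.002, 0, 0.7, 0, 0, 0.002, 0]
}}

```text
t: 8.12
position: [455.9, 281.5, -25.2]
tcp_rot: [0.0, 0.137, 0.991, 0.0]
force: [-0.3, -0.6, 0.1]
width: 72.5
finger_force: 0.0
```

```bash
python3 - <<'E'
from tip import *
rep(); tips(snap('side'),40)
E
```

```text
t 8.125 pos [455.9 281.5 -25.2] w 72.47047318277144 ff 0.0 F [-0.3 -0.6  0.1]
1 [177, 179, 179, 179, 170, 170, 170, 144, 144, 144, 102, 102, 69, 69, 69, 64, 64, 64, 68, 68, 68, 59, 59, 64, 64, 64, 64, 64, 64, 65, 65, 78, 64, 64, 63, 63, 63, 62, 62, 62, 65, 65, 63, 63, 72, 84, 84, 84, 69, 69]
-1 [183, 183, 185, 185, 185, 185, 185, 185, 176, 176, 176, 100, 100, 81, 81, 81, 80, 80, 80, 76, 76, 76, 74, 74, 74, 70, 70, 68, 73, 73, 73, 73, 73, 73, 73, 97, 97, 97, 145, 145, 145, 148, 148, 99, 104, 104, 75, 75, 75, 74]
```

Call:
{"fn": "carry_out", "kwargs": {
  "increments": [0.7, 0, 0, 0.001, 0, 0.7, 0, 0, 0.002, 0, 0.7, 0, 0, 0.003, 0, 0.7, 0, 0, 0.003, 0]
}}

```text
t: 8.68
position: [455.8, 281.4, -28.3]
tcp_rot: [-0.0, 0.137, 0.991, -0.0]
force: [0.1, -0.5, 0.0]
width: 72.4
finger_force: 0.0
```

Call:
{"fn": "carry_out", "kwargs": {
  "increments": [0.5, 0, 0, 0, 0, 0.3, 0, 0, 0, 0, 0.2, 0, 0, 0, 0, 0.2, 0, 0, 0, 0, 0.2, 0, 0, 0, 0]
}}

```text
t: 9.3
position: [455.9, 281.5, -27.4]
tcp_rot: [0.0, 0.137, 0.991, 0.0]
force: [-1.5, 0.4, 6.5]
width: 56.3
finger_force: 62.3
```

Gripped at about 56 mm with 62 N. I'll lift and look.

Call:
{"fn": "carry_out", "kwargs": {
  "increments": [0, 0, 0, -0.005, 0, 0, 0, 0, -0.02, 0, 0, 0, 0, -0.05, 0, 0, 0, 0, -0.08, 0, 0, 0, 0, -0.08, 0]
}}

```text
t: 9.93
position: [457.7, 282.3, 54.6]
tcp_rot: [0.003, 0.137, 0.991, 0.001]
force: [-0.1, -0.2, -0.1]
width: 56.6
finger_force: 63.6
```

```bash
python3 - <<'E'
from tip import *
rep(); S=snap('side'); cv2.imwrite('pics/a5.png',cv2.resize(np.ascontiguousarray(S['frame'][175:240,195:265,::-1]),(640,594),interpolation=cv2.INTER_CUBIC))
p=bot.sense()['position']; print(tool([593-p[0],-34.5-p[1],0]))
E
```

```text
t 9.925 pos [457.7 282.3  54.6] w 56.55217738554583 ff 63.63171645440161 F [-0.1 -0.2 -0.1]
[-217.3 -267.2    0.1]
```

View pics/a5.png

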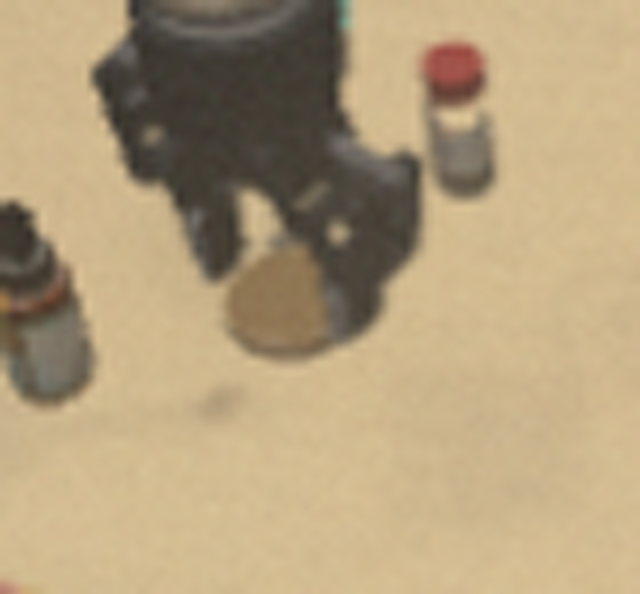

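The crop shows the dish held level between the fingers at crop (285,300). Moving to the stand.

Call:
{"fn": "carry_out", "kwargs": {
  "increments": [0, -0.036, -0.044, 0, 0, 0, -0.072, -0.089, 0, 0, 0, -0.108, -0.133, 0, 0, 0, -0.145, -0.178, 0, 0, 0, -0.182, -0.223, 0, 0]
}}

```text
t: 10.6
position: [569.9, 15.7, 50.7]
tcp_rot: [-0.001, 0.138, 0.99, 0.0]
force: [0.2, 0.7, -0.6]
width: 56.7
finger_force: 63.7
```

Call:
{"fn": "carry_out", "kwargs": {
  "increments": [0, -0.02, -0.025, 0, 0, 0, -0.036, -0.044, 0.01, 0, 0, -0.036, -0.044, 0.03, 0, 0, -0.036, -0.044, 0.035, 0, 0, -0.036, -0.044, 0.035, 0]
}}

```text
t: 11.22
position: [591.8, -33.9, 15.8]
tcp_rot: [-0.001, 0.137, 0.991, 0.0]
force: [0.0, -0.6, 0.1]
width: 56.4
finger_force: 63.7
```

```bash
python3 - <<'E'
from tip import *
from m import tri
rep(); S=snap('side'); T=snap('top')
a=np.ascontiguousarray(S['frame'][180:240,290:350,::-1]); b=np.ascontiguousarray(T['frame'][165:225,305:365,::-1])
cv2.imwrite('pics/a6.png',np.hstack([cv2.resize(k,(400,400),interpolation=cv2.INTER_CUBIC) for k in(a,b)]))
p=bot.sense()['position']; print(tool([593-p[0],-34.5-p[1],0]))
E
```

```text
t 11.225 pos [591.8 -33.9  15.8] w 56.38142375385268 ff 63.65938513248693 F [ 0.  -0.6  0.1]
[-0.2 -0.3  0. ]
```

View pics/a6.png

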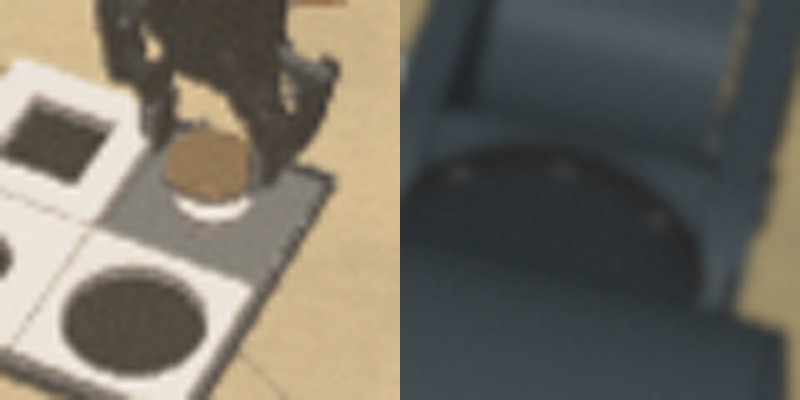

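The side crop shows the dish (208,165) over the white stand (210,205), centred. Lowering.

Call:
{"fn": "carry_out", "kwargs": {
  "increments": [0, 0, 0, 0.01, 0, 0, 0, 0, 0.015, 0, 0, 0, 0, 0.018, 0, 0, 0, 0, 0.019, 0, 0, 0, 0, 0.019, 0]
}}

```text
t: 11.95
position: [592.9, -34.8, -2.2]
tcp_rot: [0.0, 0.137, 0.991, -0.0]
force: [0.3, 0.8, -0.3]
width: 56.5
finger_force: 63.7
```

Call:
{"fn": "carry_out", "kwargs": {
  "increments": [0, 0, 0, 0.0005, 0, 0, 0, 0, 0.001, 0, 0, 0, 0, 0.001, 0, 0, 0, 0, 0.001, 0]
}}

```text
t: 12.45
position: [593.0, -34.8, -3.1]
tcp_rot: [0.0, 0.137, 0.991, -0.0]
force: [-0.4, -0.9, -0.8]
width: 56.5
finger_force: 63.7
```

Call:
{"fn": "carry_out", "kwargs": {
  "increments": [0, 0, 0, 0.0005, 0, 0, 0, 0, 0.001, 0, 0, 0, 0, 0.001, 0, 0, 0, 0, 0.001, 0]
}}

```text
t: 12.95
position: [593.1, -34.9, -3.1]
tcp_rot: [0.0, 0.137, 0.991, -0.0]
force: [-1.4, 0.3, 6.5]
width: 56.4
finger_force: 64.5
```

Call:
{"fn": "carry_out", "kwargs": {
  "increments": [0, 0, 0, 0.0005, 0, 0, 0, 0, 0.001, 0, 0, 0, 0, 0.001, 0, 0, 0, 0, 0.001, 0]
}}

```text
t: 13.45
position: [593.1, -34.9, -3.2]
tcp_rot: [0.0, 0.137, 0.991, -0.0]
force: [-2.8, 0.2, 12.5]
width: 56.9
finger_force: 65.2
```

Contact with the stand. Easing up 1.5 mm, releasing and lifting.

Call:
{"fn": "carry_out", "kwargs": {
  "increments": [0, 0, 0, -0.001, 0, 0.45, 0, 0, -0.0015, 0, 0.6, 0, 0, -0.0015, 0, 0.8, 0, 0, -0.0015, 0, 0.8, 0, 0, -0.0015, 0]
}}

```text
t: 14.08
position: [592.7, -34.7, -4.0]
tcp_rot: [-0.0, 0.137, 0.991, 0.0]
force: [-0.6, -0.2, 0.5]
width: 76.5
finger_force: 0.0
```

Call:
{"fn": "carry_out", "kwargs": {
  "increments": [0.8, 0, 0, -0.01, 0, 0.8, 0, 0, -0.04, 0, 1, 0, 0, -0.08, 0, 1, 0, 0, -0.1, 0, 1, 0, 0, -0.1, 0]
}}

```text
t: 14.7
position: [594.5, -35.1, 98.7]
tcp_rot: [0.002, 0.137, 0.991, -0.0]
force: [-0.2, 0.6, -0.1]
width: 85.6
finger_force: 0.0
```

Call:
{"fn": "carry_out", "kwargs": {
  "increments": [1, 0.013, 0.06, 0, 0, 1, 0.026, 0.12, 0, 0, 1, 0.039, 0.18, 0, 0, 1, 0.052, 0.24, 0, 0, 1, 0.066, 0.3, 0, 0]
}}

```text
t: 15.32
position: [610.2, 273.5, 94.9]
tcp_rot: [-0.001, 0.138, 0.99, -0.0]
force: [0.6, -0.1, -0.7]
width: 85.4
finger_force: 0.0
```

```bash
python3 - <<'E'
from m import *
from plan import rep,tool
rep(); S={n:snap(n) for n in('side','top')}
a=np.ascontiguousarray(S['side']['frame'][180:240,270:350,::-1]); b=np.ascontiguousarray(S['top']['frame'][165:225,290:370,::-1])
cv2.imwrite('pics/a7.png',np.hstack([cv2.resize(k,(400,300),interpolation=cv2.INTER_CUBIC) for k in(a,b)]))
for n,(u,v) in dict(side=(321,206),top=(335,196)).items():
    f=masks(S[n]); m=(f['S']>75)&(f['H']>8)&(f['H']<26); c,ar=blob(S[n],m.astype(np.uint8),u,v,14); print(n,c,ar,onplane(S[n],*c,31))
p=bot.sense()['position']; print('to vial',tool([611-p[0],273-p[1],0]))
f=masks(S['top']);
try: print(blob(S['top'],f['red'].astype(np.uint8),225,188,12))
except Exception as e: print(e)
E
```

```text
t 15.325 pos [610.2 273.5  94.9] w 85.40997524899122 ff 0.0 F [ 0.6 -0.1 -0.7]
side [324.7 195.6] 181 [657.4 -33.9  31. ]
top [334.6 195.4] 253 [592.5 -34.   31. ]
to vial [-2.6 -4.9 -0. ]
(array([223.5, 189.5]), np.int32(24))
```

View pics/a7.png

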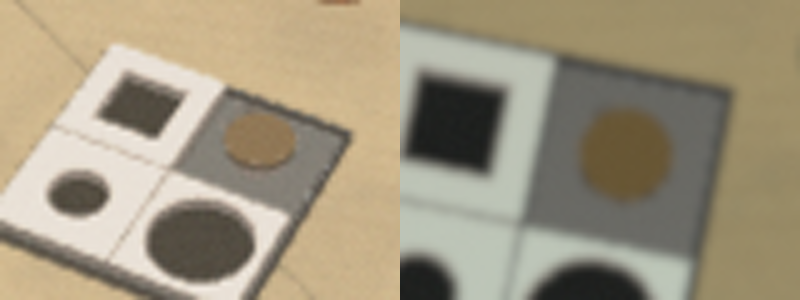

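The dish sits centred on the stand: the measured centre is (592.5, -34), and the top crop puts it at (625,153). The reported TCP stands about 21 mm below the true tip height, so I'm allowing for that from here on. Now the vial.

Call:
{"fn": "carry_out", "kwargs": {
  "increments": [1, 0, 0.001, 0.04, 0, 1, 0, 0.001, 0.075, 0, 1, 0, 0.001, 0.095, 0, 1, 0, 0.001, 0.098, 0, 1, 0, 0.001, 0.098, 0]
}}

```text
t: 16.05
position: [612.1, 272.6, -1.2]
tcp_rot: [0.0, 0.138, 0.99, 0.0]
force: [-0.3, 0.8, 0.1]
width: 85.7
finger_force: 0.0
```

Call:
{"fn": "carry_out", "kwargs": {
  "increments": [0.4, 0, 0, 0, 0, 0, 0, 0, 0, 0, -0.3, 0, 0, 0, 0, -0.6, 0, 0, 0, 0, -0.7, 0, 0, 0, 0]
}}

```text
t: 16.68
position: [611.8, 273.1, -0.9]
tcp_rot: [0.001, 0.137, 0.991, 0.0]
force: [0.3, 1.3, 5.1]
width: 26.7
finger_force: 58.9
```

Call:
{"fn": "carry_out", "kwargs": {
  "increments": [-0.7, 0, 0, 0, 0, -0.7, 0, 0, 0, 0, -0.7, 0, 0, 0, 0]
}}

```text
t: 17.05
position: [611.8, 273.1, -0.9]
tcp_rot: [0.001, 0.137, 0.991, 0.0]
force: [-0.9, 0.4, 5.3]
width: 26.6
finger_force: 58.9
```

Call:
{"fn": "carry_out", "kwargs": {
  "increments": [-0.7, 0, 0, -0.01, 0, -0.7, 0, 0, -0.035, 0, -0.7, 0, 0, -0.06, 0, -0.7, 0.01, -0.045, -0.06, 0, -0.7, 0.02, -0.1, -0.06, 0]
}}

```text
t: 17.68
position: [565.0, 181.8, 58.9]
tcp_rot: [0.001, 0.136, 0.991, 0.0]
force: [0.0, -1.3, -0.8]
width: 25.9
finger_force: 58.5
```

Call:
{"fn": "carry_out", "kwargs": {
  "increments": [-0.7, 0.01, -0.05, 0, 0, -0.7, 0.02, -0.107, 0, 0, -0.7, 0.02, -0.107, 0, 0, -0.7, 0.02, -0.107, 0.02, 0, -0.7, 0.02, -0.107, 0.02, 0]
}}

```text
t: 18.3
position: [516.1, 85.0, 37.6]
tcp_rot: [-0.001, 0.137, 0.991, -0.0]
force: [0.3, -0.2, -0.1]
width: 26.4
finger_force: 58.6
```

```bash
python3 - <<'E'
from plan import *
rep(); S=snap('side'); cv2.imwrite('pics/a8.png',cv2.resize(np.ascontiguousarray(S['frame'][180:240,250:330,::-1]),(800,600),interpolation=cv2.INTER_CUBIC))
p=bot.sense()['position']; print(tool([516.7-p[0],84.7-p[1],0]))
E
```

```text
t 18.3 pos [516.1  85.   37.6] w 26.402529260761906 ff 58.58500666960026 F [ 0.3 -0.2 -0.1]
[-0.2 -0.4 -0. ]
```

View pics/a8.png

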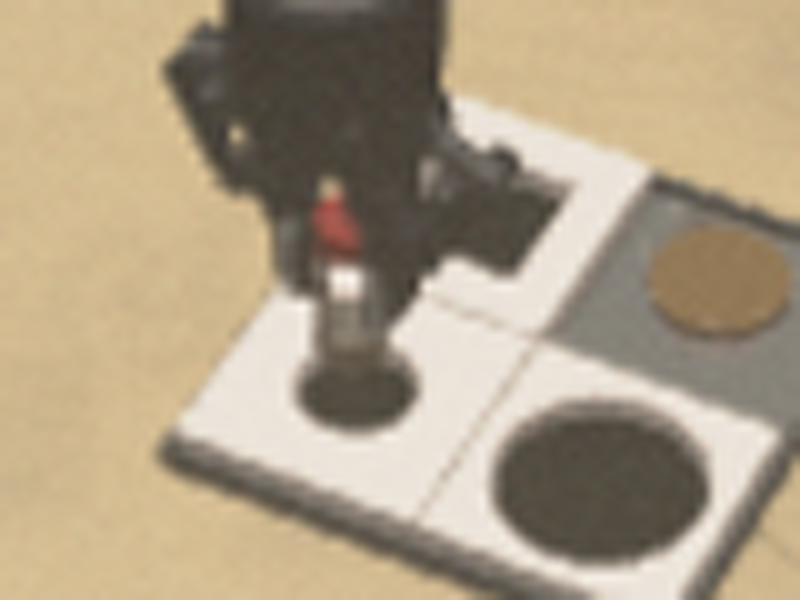

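The crop shows the vial upright over the small well at (357,385). Lowering.

Call:
{"fn": "carry_out", "kwargs": {
  "increments": [-0.7, 0, 0, 0.012, 0, -0.7, 0, 0, 0.022, 0, -0.7, 0, 0, 0.028, 0, -0.7, 0, 0, 0.03, 0, -0.7, 0, 0, 0.03, 0]
}}

```text
t: 18.98
position: [516.5, 84.5, 8.2]
tcp_rot: [-0.0, 0.137, 0.991, -0.0]
force: [0.0, 0.0, 0.6]
width: 26.2
finger_force: 58.6
```

Call:
{"fn": "carry_out", "kwargs": {
  "increments": [-0.7, 0, 0, 0.0005, 0, -0.7, 0, 0, 0.001, 0, -0.7, 0, 0, 0.0015, 0, -0.7, 0, 0, 0.0015, 0]
}}

```text
t: 19.48
position: [516.7, 84.5, 7.3]
tcp_rot: [0.0, 0.137, 0.991, -0.0]
force: [-0.0, 0.6, 4.4]
width: 26.4
finger_force: 59.1
```

Call:
{"fn": "carry_out", "kwargs": {
  "increments": [-0.7, 0, 0, 0.0005, 0, -0.7, 0, 0, 0.001, 0, -0.7, 0, 0, 0.001, 0, -0.7, 0, 0, 0.001, 0]
}}

```text
t: 19.98
position: [516.8, 84.5, 7.2]
tcp_rot: [0.001, 0.137, 0.991, -0.0]
force: [-2.3, -0.3, 12.8]
width: 26.0
finger_force: 60.0
```

Call:
{"fn": "carry_out", "kwargs": {
  "increments": [-0.7, 0, 0, -0.001, 0, -0.3, 0, 0, -0.0015, 0, 0, 0, 0, -0.0015, 0, 0.3, 0, 0, -0.0015, 0, 0.3, 0, 0, -0.0015, 0]
}}

```text
t: 20.6
position: [516.4, 84.5, 7.1]
tcp_rot: [-0.0, 0.137, 0.991, -0.0]
force: [0.3, 0.3, 0.1]
width: 55.5
finger_force: 0.0
```

Call:
{"fn": "carry_out", "kwargs": {
  "increments": [0.3, 0, 0, -0.02, 0, 0.3, 0, 0, -0.06, 0, 0.3, 0, 0, -0.1, 0, 1, 0, 0, -0.11, 0, 1, 0, 0, -0.11, 0]
}}

```text
t: 21.22
position: [516.5, 84.5, 117.5]
tcp_rot: [0.0, 0.137, 0.991, 0.0]
force: [0.4, -0.8, -0.5]
width: 85.2
finger_force: 0.0
```

Call:
{"fn": "carry_out", "kwargs": {
  "increments": [1, -0.028, -0.052, 0, 0, 1, -0.057, -0.104, 0, 0, 1, -0.086, -0.157, 0, 0, 1, -0.115, -0.209, 0, 0, 1, -0.144, -0.261, 0, 0]
}}

```text
t: 21.85
position: [583.0, -207.1, 114.8]
tcp_rot: [-0.002, 0.138, 0.99, 0.001]
force: [0.9, -0.6, 0.1]
width: 85.5
finger_force: 0.0
```

```bash
python3 - <<'E'
from m import *
from plan import rep,tool
rep(); S={n:snap(n) for n in('side','top')}
a=np.ascontiguousarray(S['side']['frame'][170:240,260:350,::-1]); b=np.ascontiguousarray(S['top']['frame'][165:255,270:390,::-1])
cv2.imwrite('pics/a9.png',np.hstack([cv2.resize(k,(400,300),interpolation=cv2.INTER_CUBIC) for k in(a,b)]))
E
```

```text
t 21.85 pos [ 583.  -207.1  114.8] w 85.459041429621 ff 0.0 F [ 0.9 -0.6  0.1]
```

View pics/a9.png

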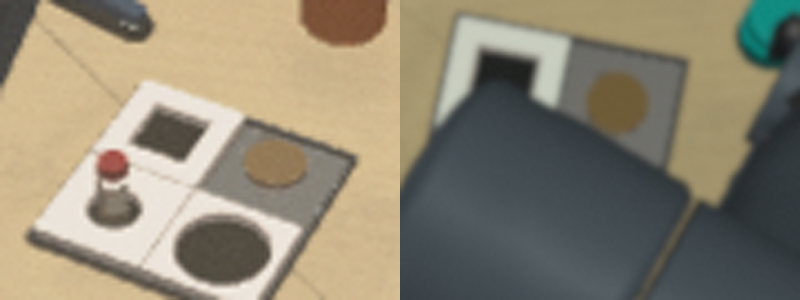

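The vial stands upright in the small well at side crop (112,190). On to the jar.

Call:
{"fn": "carry_out", "kwargs": {
  "increments": [1, -0.029, -0.053, 0, 0, 1, -0.029, -0.053, 0, 0, 1, -0.029, -0.053, 0.03, 0, 1, -0.029, -0.053, 0.05, 0, 1, -0.029, -0.053, 0.06, 0]
}}

```text
t: 22.58
position: [595.5, -262.3, 54.4]
tcp_rot: [-0.003, 0.137, 0.991, 0.001]
force: [0.0, 0.0, -0.5]
width: 85.2
finger_force: 0.0
```

Call:
{"fn": "carry_out", "kwargs": {
  "increments": [1, 0, 0, 0.02, 0, 1, 0, 0, 0.04, 0, 1, 0, 0, 0.05, 0, 1, 0, 0, 0.056, 0, 1, 0, 0, 0.056, 0]
}}

```text
t: 23.2
position: [597.4, -264.7, 1.1]
tcp_rot: [-0.0, 0.137, 0.991, 0.0]
force: [-0.3, 0.3, 0.1]
width: 85.4
finger_force: 0.0
```

Call:
{"fn": "carry_out", "kwargs": {
  "increments": [0.7, 0, 0, 0, 0, 0.5, 0, 0, 0, 0, 0.3, 0, 0, 0, 0, 0.1, 0, 0, 0, 0, 0.1, 0, 0, 0, 0]
}}

```text
t: 23.82
position: [598.4, -265.3, 2.6]
tcp_rot: [0.001, 0.137, 0.991, -0.0]
force: [0.3, 0.1, 6.7]
width: 59.6
finger_force: 65.1
```

Call:
{"fn": "carry_out", "kwargs": {
  "increments": [0.1, 0, 0, -0.01, 0, 0.1, 0, 0, -0.04, 0, 0.1, 0, 0, -0.08, 0, 0.1, 0, 0, -0.11, 0, 0.1, 0, 0, -0.11, 0]
}}

```text
t: 24.45
position: [599.1, -265.7, 114.3]
tcp_rot: [0.003, 0.137, 0.991, -0.001]
force: [0.4, 0.4, -1.2]
width: 59.9
finger_force: 64.8
```

Call:
{"fn": "carry_out", "kwargs": {
  "increments": [0.1, 0.033, 0.043, 0, 0, 0.1, 0.067, 0.086, 0, 0, 0.1, 0.1, 0.128, 0, 0, 0.1, 0.133, 0.171, 0, 0, 0.1, 0.167, 0.214, 0, 0]
}}

```text
t: 25.08
position: [493.2, -11.7, 110.1]
tcp_rot: [-0.001, 0.138, 0.99, 0.0]
force: [0.6, -0.3, -0.7]
width: 60.0
finger_force: 64.8
```

Call:
{"fn": "carry_out", "kwargs": {
  "increments": [0.1, 0, 0, 0, 0, 0.1, 0, 0, 0.02, 0, 0.1, 0, 0, 0.05, 0, 0.1, 0, 0, 0.07, 0, 0.1, 0, 0, 0.07, 0]
}}

```text
t: 25.7
position: [493.9, -13.8, 39.4]
tcp_rot: [-0.002, 0.138, 0.99, 0.0]
force: [-0.2, 1.6, -0.2]
width: 59.9
finger_force: 64.9
```

```bash
python3 - <<'E'
from plan import *
rep(); S=snap('side'); cv2.imwrite('pics/a10.png',cv2.resize(np.ascontiguousarray(S['frame'][180:255,265:365,::-1]),(800,600),interpolation=cv2.INTER_CUBIC))
p=bot.sense()['position']; print(tool([495.5-p[0],-13.3-p[1],0]))
E
```

```text
t 25.7 pos [493.9 -13.8  39.4] w 59.89333103715406 ff 64.86676080850884 F [-0.2  1.6 -0.2]
[-0.6  0.8 -0. ]
```

View pics/a10.png

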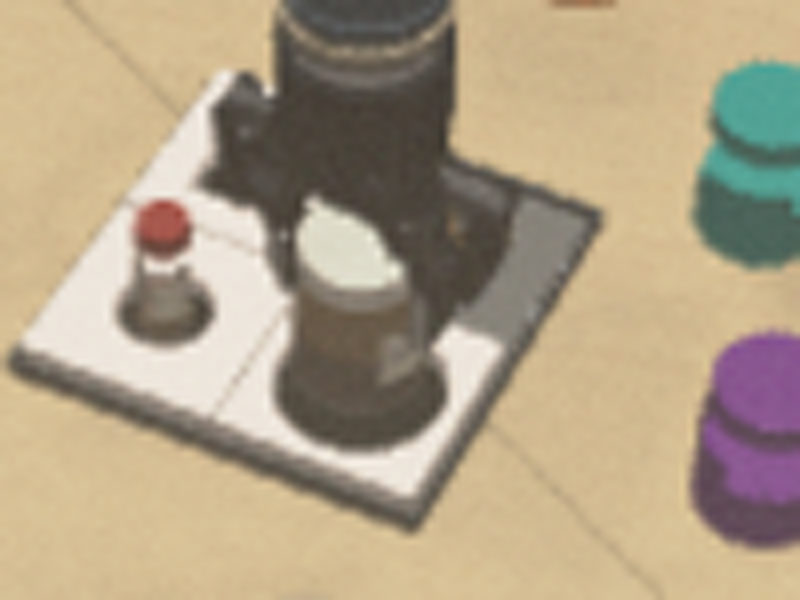

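The crop shows the jar upright over the large well at (360,400), with the vial at (165,280) untouched. Lowering.

Call:
{"fn": "carry_out", "kwargs": {
  "increments": [0.1, 0, 0, 0.012, 0, 0.1, 0, 0, 0.022, 0, 0.1, 0, 0, 0.028, 0, 0.1, 0, 0, 0.0295, 0, 0.1, 0, 0, 0.0295, 0]
}}

```text
t: 26.38
position: [495.1, -13.3, 11.8]
tcp_rot: [0.0, 0.137, 0.991, -0.0]
force: [-0.6, 0.6, 0.1]
width: 59.6
finger_force: 64.9
```

Call:
{"fn": "carry_out", "kwargs": {
  "increments": [0.1, 0, 0, 0.0005, 0, 0.1, 0, 0, 0.001, 0, 0.1, 0, 0, 0.0015, 0, 0.1, 0, 0, 0.0015, 0]
}}

```text
t: 26.88
position: [495.2, -13.4, 10.7]
tcp_rot: [0.0, 0.137, 0.991, -0.0]
force: [0.2, 0.6, 3.5]
width: 60.0
finger_force: 65.4
```

Call:
{"fn": "carry_out", "kwargs": {
  "increments": [0.1, 0, 0, 0.0005, 0, 0.1, 0, 0, 0.001, 0, 0.1, 0, 0, 0.001, 0, 0.1, 0, 0, 0.001, 0]
}}

```text
t: 27.38
position: [495.3, -13.4, 10.7]
tcp_rot: [0.001, 0.137, 0.991, -0.0]
force: [-2.2, -0.0, 13.6]
width: 60.4
finger_force: 66.4
```

Call:
{"fn": "carry_out", "kwargs": {
  "increments": [0.1, 0, 0, -0.001, 0, 0.6, 0, 0, -0.001, 0, 0.8, 0, 0, -0.001, 0, 1, 0, 0, -0.001, 0, 1, 0, 0, -0.001, 0]
}}

```text
t: 28.0
position: [495.0, -13.3, 10.2]
tcp_rot: [-0.0, 0.137, 0.991, 0.0]
force: [-0.7, 1.1, 0.2]
width: 84.9
finger_force: 0.0
```

Call:
{"fn": "carry_out", "kwargs": {
  "increments": [1, 0, 0, -0.02, 0, 1, 0, 0, -0.06, 0, 1, 0, 0, -0.1, 0, 1, 0, 0, -0.115, 0, 1, 0, 0, -0.115, 0]
}}

```text
t: 28.62
position: [495.9, -13.5, 126.4]
tcp_rot: [0.002, 0.137, 0.991, -0.0]
force: [0.3, 0.1, 0.1]
width: 85.4
finger_force: 0.0
```

Call:
{"fn": "carry_out", "kwargs": {
  "increments": [1, 0.02, 0.055, 0, 0, 1, 0.04, 0.11, 0, 0, 1, 0.06, 0.165, 0, 0, 1, 0.081, 0.22, 0, 0, 1, 0.102, 0.276, 0, 0]
}}

```text
t: 29.25
position: [470.9, 281.5, 123.8]
tcp_rot: [-0.001, 0.138, 0.99, -0.001]
force: [0.5, 0.8, 0.1]
width: 85.4
finger_force: 0.0
```

Call:
{"fn": "carry_out", "kwargs": {
  "increments": [1, 0.02, 0.055, 0, 0, 1, 0.041, 0.111, 0, 0, 1, 0.041, 0.111, 0, 0, 1, 0.041, 0.111, 0, 0, 1, 0.041, 0.111, 0, 0]
}}

```text
t: 29.88
position: [462.6, 396.2, 124.5]
tcp_rot: [-0.001, 0.138, 0.99, -0.001]
force: [0.3, -0.6, -0.2]
width: 85.2
finger_force: 0.0
```

```bash
python3 - <<'E'
from m import *
from plan import rep,tool
rep(); p=bot.sense()['position']; print('to bottle',tool([463-p[0],398-p[1],0]))
S={n:snap(n) for n in('side','top')}
for n in S:
    c=cloud(S[n]).reshape(-1,3)
    for nm,x,y in(('jar',495.5,-13.3),('vial',516.7,84.7),('dish',593,-34.5)):
        q=c[np.hypot(c[:,0]-x,c[:,1]-y)<36]; 
        if nm!='dish': q=q[q[:,2]>70 if nm=='jar' else q[:,2]>62]
        print(n,nm,len(q),np.median(q,0) if len(q) else '',q[:,2].max() if len(q) else'')
    q=c[(np.hypot(c[:,0]-463,c[:,1]-398)<40)&(c[:,2]>15)&(c[:,2]<103)]; print(n,'bottle',len(q),np.percentile(q,[3,97],0) if len(q) else '')
E
```

```text
t 29.875 pos [462.6 396.2 124.5] w 85.2157787964831 ff 0.0 F [ 0.3 -0.6 -0.2]
to bottle [ 0.1  1.8 -0. ]
side jar 194 [488.7 -14.5  89.9] 96.93677133978053
side vial 50 [513.6  82.4  78.5] 85.39236343040726
side dish 348 [589.  -38.2   9.8] 40.9165168429114
side bottle 153 [[447.3 381.4  18.3]
 [468.6 409.8  97.5]]
top jar 350 [493.9 -13.9  89.9] 96.73060586146444
top vial 70 [517.2  83.   80.3] 86.11554405214356
top dish 484 [590.6 -34.9  25.7] 41.47151377101446
top bottle 14 [[457.8 382.7  15.7]
 [479.2 401.3  59.6]]
```

The jar's top is at z 90 and the vial's at z 80, so both are seated. Now the bottle.

Call:
{"fn": "carry_out", "kwargs": {
  "increments": [1, 0, 0.001, 0.04, 0, 1, 0, 0.001, 0.08, 0, 1, 0, 0.001, 0.1, 0, 1, 0, 0.001, 0.11, 0, 1, 0, 0.001, 0.11, 0]
}}

```text
t: 30.6
position: [463.3, 398.3, 15.1]
tcp_rot: [-0.0, 0.138, 0.99, -0.0]
force: [-0.2, -0.0, 0.0]
width: 85.6
finger_force: 0.0
```

Call:
{"fn": "carry_out", "kwargs": {
  "increments": [1, 0, 0, 0.001, 0, 1, 0, 0, 0.002, 0, 1, 0, 0, 0.003, 0, 1, 0, 0, 0.003, 0]
}}

```text
t: 31.1
position: [463.1, 399.0, 12.5]
tcp_rot: [0.0, 0.137, 0.991, 0.0]
force: [1.3, 1.0, 0.8]
width: 85.7
finger_force: 0.0
```

Call:
{"fn": "carry_out", "kwargs": {
  "increments": [0.6, 0, 0, 0, 0, 0.2, 0, 0, 0, 0, -0.1, 0, 0, 0, 0, -0.4, 0, 0, 0, 0, -0.5, 0, 0, 0, 0]
}}

```text
t: 31.72
position: [463.4, 399.3, 12.6]
tcp_rot: [0.0, 0.137, 0.991, 0.0]
force: [-0.6, 0.6, 2.6]
width: 30.2
finger_force: 59.2
```

Call:
{"fn": "carry_out", "kwargs": {
  "increments": [-0.5, 0, 0, 0, 0, -0.5, 0, 0, 0, 0, -0.5, 0, 0, 0, 0]
}}

```text
t: 32.1
position: [463.4, 399.2, 12.6]
tcp_rot: [0.0, 0.137, 0.991, 0.0]
force: [0.4, 1.4, 4.4]
width: 30.2
finger_force: 59.3
```

Call:
{"fn": "carry_out", "kwargs": {
  "increments": [-0.5, 0, 0, -0.01, 0, -0.5, 0, 0, -0.03, 0, -0.5, 0, 0, -0.04, 0, -0.5, 0, 0, -0.04, 0, -0.5, 0, 0, -0.04, 0]
}}

```text
t: 32.72
position: [462.6, 398.6, 51.8]
tcp_rot: [-0.0, 0.137, 0.991, -0.0]
force: [-0.3, -0.1, -1.3]
width: 30.3
finger_force: 59.3
```

```bash
python3 - <<'E'
from plan import *
rep(); S=snap('side'); cv2.imwrite('pics/a11.png',cv2.resize(np.ascontiguousarray(S['frame'][165:240,165:250,::-1]),(680,600),interpolation=cv2.INTER_CUBIC))
E
```

```text
t 32.725 pos [462.6 398.6  51.8] w 30.305713275621137 ff 59.29093244019896 F [-0.3 -0.1 -1.3]
```

View pics/a11.png

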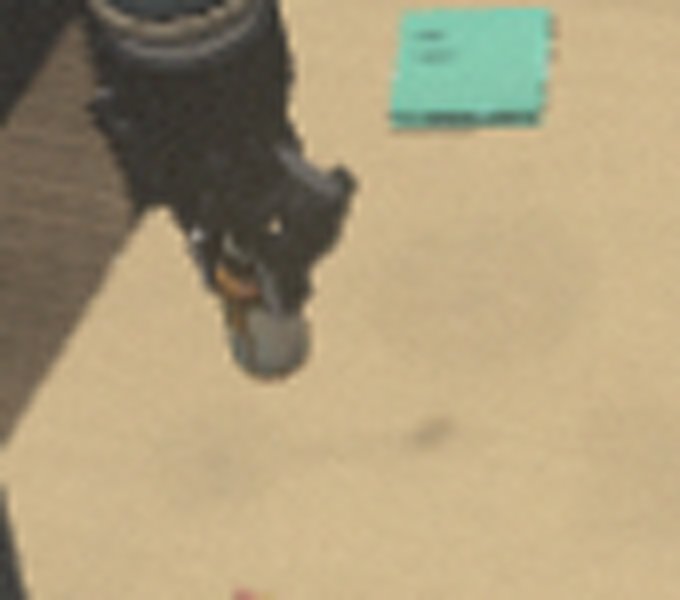

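The crop shows the bottle held upright, with its body bottom at (270,360). Carrying it to the square well.

Call:
{"fn": "carry_out", "kwargs": {
  "increments": [-0.5, 0, 0, -0.03, 0, -0.5, 0, 0, -0.05, 0, -0.5, -0.03, -0.036, -0.05, 0, -0.5, -0.065, -0.077, -0.05, 0, -0.5, -0.1, -0.119, -0.05, 0]
}}

```text
t: 33.4
position: [527.0, 256.0, 101.7]
tcp_rot: [-0.0, 0.137, 0.991, -0.0]
force: [-0.1, -0.6, -1.0]
width: 29.7
finger_force: 59.4
```

Call:
{"fn": "carry_out", "kwargs": {
  "increments": [-0.5, -0.035, -0.042, 0, 0, -0.5, -0.07, -0.083, 0, 0, -0.5, -0.105, -0.125, 0, 0, -0.5, -0.137, -0.163, 0, 0, -0.5, -0.137, -0.163, 0, 0]
}}

```text
t: 34.02
position: [616.2, 59.2, 101.7]
tcp_rot: [0.001, 0.14, 0.99, -0.0]
force: [-0.0, 0.7, -0.8]
width: 29.8
finger_force: 59.4
```

Call:
{"fn": "carry_out", "kwargs": {
  "increments": [-0.5, 0, 0, 0.02, 0, -0.5, 0, 0, 0.04, 0, -0.5, 0, 0, 0.06, 0, -0.5, 0, 0, 0.06, 0, -0.5, 0, 0, 0.06, 0]
}}

```text
t: 34.65
position: [614.3, 63.7, 42.6]
tcp_rot: [-0.0, 0.137, 0.991, 0.0]
force: [0.1, 0.4, -0.5]
width: 29.9
finger_force: 59.4
```

```bash
python3 - <<'E'
from plan import *
rep(); p=bot.sense()['position']; print(tool([614.5-p[0],63.3-p[1],0]))
S=snap('side'); c=cloud(S); q=c.reshape(-1,3); f=S['frame'].reshape(-1,3).astype(int)
k=(np.hypot(q[:,0]-p[0],q[:,1]-p[1])<24)&(q[:,2]>28)&(q[:,2]<75)
print(k.sum()); 
for a in range(28,75,6):
    w=q[k&(q[:,2]>=a)&(q[:,2]<a+6)]; print(a,len(w),np.median(w,0) if len(w) else'')
for n,x,y in(('jar',495.5,-13.3),('vial',516.7,84.7)):
    w=q[(np.hypot(q[:,0]-x,q[:,1]-y)<20)&(q[:,2]>62)]; print(n,len(w),np.median(w,0))
E
```

```text
t 34.65 pos [614.3  63.7  42.6] w 29.914099042565876 ff 59.440255811205134 F [ 0.1  0.4 -0.5]
[-0.3 -0.4 -0. ]
62
28 2 [608.   58.7  32.6]
34 8 [602.9  64.7  36.6]
40 7 [602.5  57.5  42.5]
46 14 [603.6  59.8  48.3]
52 9 [602.   61.6  55.5]
58 9 [604.6  57.6  61.2]
64 6 [599.5  61.9  65.3]
70 7 [601.4  66.9  72.8]
jar 78 [493.6 -13.1  90.8]
vial 50 [513.6  82.6  78.3]
```

Call:
{"fn": "carry_out", "kwargs": {
  "increments": [-0.5, 0, 0, 0.008, 0, -0.5, 0, 0, 0.014, 0, -0.5, 0, 0, 0.018, 0, -0.5, 0, 0, 0.0195, 0, -0.5, 0, 0, 0.0195, 0]
}}

```text
t: 35.33
position: [614.3, 63.0, 22.6]
tcp_rot: [-0.0, 0.138, 0.991, -0.0]
force: [0.5, 0.1, 0.1]
width: 30.0
finger_force: 59.4
```

Call:
{"fn": "carry_out", "kwargs": {
  "increments": [-0.5, 0, 0, 0.0005, 0, -0.5, 0, 0, 0.001, 0, -0.5, 0, 0, 0.0015, 0, -0.5, 0, 0, 0.0015, 0]
}}

```text
t: 35.83
position: [614.3, 63.1, 21.3]
tcp_rot: [-0.0, 0.137, 0.991, -0.0]
force: [-0.3, -0.9, -0.2]
width: 30.0
finger_force: 59.4
```

Call:
{"fn": "carry_out", "kwargs": {
  "increments": [-0.5, 0, 0, 0.0005, 0, -0.5, 0, 0, 0.001, 0, -0.5, 0, 0, 0.001, 0, -0.5, 0, 0, 0.001, 0]
}}

```text
t: 36.33
position: [614.6, 63.0, 20.8]
tcp_rot: [0.0, 0.137, 0.991, 0.0]
force: [-0.8, -0.3, 4.8]
width: 30.2
finger_force: 59.9
```

Contact at the expected height. Another 0.5 mm down, then release and retreat.

Call:
{"fn": "carry_out", "kwargs": {
  "increments": [-0.5, 0, 0, 0.0005, 0, -0.5, 0, 0, 0.0005, 0, -0.5, 0, 0, 0, 0, -0.1, 0, 0, 0, 0, 0.2, 0, 0, 0, 0]
}}

```text
t: 36.95
position: [614.1, 63.1, 19.8]
tcp_rot: [-0.0, 0.137, 0.991, -0.0]
force: [-0.0, -0.0, 0.1]
width: 51.1
finger_force: 0.0
```

Call:
{"fn": "carry_out", "kwargs": {
  "increments": [0.3, 0, 0, 0, 0, 0.3, 0, 0, -0.03, 0, 0.3, 0, 0, -0.08, 0, 0.3, 0, 0, -0.13, 0, 0.3, 0, 0, -0.13, 0]
}}

```text
t: 37.58
position: [617.8, 62.9, 155.0]
tcp_rot: [0.005, 0.137, 0.991, 0.0]
force: [0.1, 0.1, 0.3]
width: 55.6
finger_force: 0.0
```

Call:
{"fn": "carry_out", "kwargs": {
  "increments": [0.3, 0.015, 0.06, 0, 0, 0.3, 0.03, 0.12, 0, 0, 0.3, 0.05, 0.18, 0, 0, 0.3, 0.07, 0.24, 0, 0, 0.3, 0.07, 0.24, 0, 0]
}}

```text
t: 38.2
position: [610.2, 317.8, 148.4]
tcp_rot: [-0.001, 0.134, 0.991, 0.0]
force: [-0.3, -1.0, -1.1]
width: 55.7
finger_force: 0.0
```

```bash
python3 - <<'E'
from plan import *
rep(); S={n:snap(n) for n in('side','top')}
for n in S:
    q=cloud(S[n]).reshape(-1,3)
    for nm,x,y,a in(('bottle body',614.5,63.3,25),('bulb',614.5,63.3,88),('jar',495.5,-13.3,72),('vial',516.7,84.7,66),('dish',593,-34.5,27),('ejar',None,0,0)):
        if x is None: continue
        k=(np.hypot(q[:,0]-x,q[:,1]-y)<38)&(q[:,2]>a)&(q[:,2]<(62 if 'body' in nm else 130))
        print(n,nm,k.sum(),np.percentile(q[k],[5,50,95],0).round().tolist() if k.any() else'')
E
```

```text
t 38.2 pos [610.2 317.8 148.4] w 55.67081315895376 ff 0.0 F [-0.3 -1.  -1.1]
side bottle body 69 [[596.0, 46.0, 26.0], [604.0, 60.0, 44.0], [617.0, 78.0, 60.0]]
side bulb 23 [[604.0, 58.0, 89.0], [611.0, 62.0, 98.0], [617.0, 70.0, 109.0]]
side jar 190 [[468.0, -38.0, 79.0], [490.0, -15.0, 90.0], [515.0, 9.0, 95.0]]
side vial 48 [[506.0, 72.0, 69.0], [514.0, 82.0, 79.0], [529.0, 92.0, 83.0]]
side dish 112 [[568.0, -58.0, 28.0], [591.0, -37.0, 31.0], [617.0, -15.0, 36.0]]
top bottle body 43 [[599.0, 45.0, 26.0], [603.0, 58.0, 46.0], [630.0, 78.0, 59.0]]
top bulb 29 [[609.0, 57.0, 90.0], [614.0, 63.0, 104.0], [621.0, 70.0, 110.0]]
top jar 350 [[472.0, -36.0, 85.0], [494.0, -14.0, 90.0], [518.0, 10.0, 94.0]]
top vial 69 [[507.0, 72.0, 75.0], [518.0, 83.0, 79.0], [528.0, 93.0, 83.0]]
top dish 210 [[573.0, -56.0, 27.0], [594.0, -35.0, 30.0], [617.0, -13.0, 34.0]]
```

Bulb over the well centre with its top at 110 mm, and every item is upright and seated. Settling the arm, then handing in.

Call:
{"fn": "carry_out", "kwargs": {
  "increments": [0.3, 0, 0, 0, 0, 0.3, 0, 0, 0, 0, 0.3, 0, 0, 0, 0]
}}

```text
t: 38.67
position: [612.8, 311.8, 150.4]
tcp_rot: [0.0, 0.138, 0.99, -0.0]
force: [0.6, 0.1, -0.3]
width: 55.7
finger_force: 0.0
```

```bash
python3 -c "
from workcell import bot
print(bot.job_done())"
```

```text
the job is handed in; nothing more can be done
None
```

The petri dish, vial, jar and dropper bottle were placed in that order, each upright and fully down in its place, and I handed the job in at about 39 s (no verdict was returned); I never reached for the empty jar or empty vial.

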